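Nest the toy horse and its stand in the puzzle tray

ROBOT

A 6-joint arm with a two-finger parallel gripper is mounted at the origin on the work surface. World frame = base frame: x ahead of the robot, y to its left, z up, the work surface at z = 0. Lengths are in mm, angles in degrees, forces in N, time in s.
With the tool pointing down it reaches from about 275 to 725 mm from the base axis. Payload 5.6 kg.
Tool frame: the origin (TCP) lies at the centre of the arm's flange, where the gripper is bolted on; the fingertips stand 173 mm ahead of it and the grasp point (between the pads) lies 155 mm ahead of it; z points along the fingers, y is the line along which they close (so a half turn about z gives the same grasp; the last joint's range is limited). The gripper opens to 85 mm and grips with 20 to 120 N. Pads are 22 mm wide; open, the fingers measure 114 mm over their backs; the gripper's body (76 mm by 85 mm) begins 54 mm behind the grasp point. The pads swing forward as they close: fully open they stand 13 mm farther back than shut.
Start: joints at [-59.381, 14.616, 6.199, 0, -81.583, -16.306], TCP at [135.986, -532.918, 404.683] pointing down, gripper open.
Joint ranges: [-168.99, 168.99], [-69.2, 112.95], [-62.41, 85.93], [-164.36, 98.24], [-168.68, -3.75], [-174.98, 174.98]. Speed limits (degrees/s): [147.25, 147.25, 180, 180, 180, 180].

INTERFACE

Orientations are given as [roll, pitch, yaw] about the fixed x, y, z axes, in that order (R = Rz(yaw) Ry(pitch) Rx(roll)).
In Python, from station import * gives the robot as it stands.
- The arm moves only by the tool drive_tool, never from a script. Its argument "targets" is a list of rows, each a list of 6 numbers: the shift along the tool's x, y, z in m, then the turn, a rotation vector about the tool's x, y, z in rad. A call has 1 to 8 rows; each row shifts and turns the commanded pose from where the row before left it, along the tool's axes as they then stand; what a row does not reach is not made up. A row lasts 1/12 s, in which the tool goes at most 41.7 mm and 7.16 degrees, less where a joint would pass 70% of its speed; a pose out of reach is approached as far as the arm can. A call with a gripper value outside its range is refused whole. "claw" is the finger opening in m, from 0 to 0.0854, set as the call begins (left out, the last holds). The fingers move at their own pace and stop on an object; "squeeze" is the grip in N (left out, the last holds). Time passes only in rows, so rows that do not move let the fingers close. It gives the time, the measured TCP pose, the force, the opening and the grip force at its end, in the units of the state.
- get_state(): the state, without advancing time (a new reading comes with each control period).
- snapshot(name): name is "scene" or "top"; returns a dict with "img" (384x512x3 uint8, red, green, blue), "fx", "fy", "cx", "cy" (pixels), "T" (4x4, takes a point from camera to world coordinates). Camera axes: x right, y down, z forward; pixel columns grow to the right and rows downward; lengths in mm; the calibration is good to about 2 mm. A picture is of the moment at which its call begins. There is no depth.
- hand_in(): hands the job in; it is judged then, once.
Trained networks look in a picture, given as the dict that the camera call returned (one of the last four; its "shot" number tells which), for a name from the list of things; names that differ only in an ending like _2 or _b are one class to them, and where a whole thing is asked for, a point or a joint stands for the part that bears it (a point fixed in the world has none). Each returns a list of dicts, best first, with "score" (0 to 1); they miss things now and then, are a little off and sometimes report something else, mostly with a low value. They report only what shows in the picture. A call takes as long as a camera call. They do not tell look-alikes from the thing itself.
- boxes_of(picture, query): "at" ([column, row] in pixels, amid what is visible of it).
- masks_of(picture, query): "mask" (384x512 bool, what is visible of it) and "at" ([column, row] in pixels, amid what is visible of it).
- pinpoint(picture, query): "at" ([column, row] in pixels: a listed point, or the origin of a listed thing).
The state is a dict: "time": time; "joint_positions": joint angles; "joint_vel": joint speeds; "tau": joint torques, N m; "eef_pos": TCP position; "orientation": TCP orientation; "force": force on the tool from outside, world axes, zero at the start; "torque": the same for the moment, N m; "gripper_width": opening from 0.0 (shut) to 1.0 (fully open); "grasp_force": force on a finger pad.
Only numpy, scipy, OpenCV 4.12 (cv2) and the standard library are available. Lean on these libraries where they do the work, as an engineer would, in place of code of your own. Each camera call takes 0.05 s, during which the arm holds its last target. There are 200 camera calls.

TASK

Fit the flat wooden horse and its wheeled stand into the carved puzzle tray, the stand's block between the horse's legs, so that both plates lie flat and fully home on the tray's floor. Leave the tools and the other carvings on the table where they are.

Things in the scene. Friction and masses are not known exactly. Their poses are not given: they have to be found in the camera images.
- tray: (sizes in mm) shallow wooden tray fixed to the table, 180 (x) x 158 (y), rim 21 high, floor 5 thick; origin on the table under its centre. Its pocket has the joined outline of horse (feet to tray -y, head to +x) and stand (along the -y side). Walls: upright for 11 above the floor, the top 5 flared at 45 deg. Clearance 2 per side to the walls, about 3 between the plates
- tray_horse_seat (a point): (mm) where the centre of the horse's grip bar is when the horse is fully seated: tray x 2, y 14, 47 above the table; axes as the tray's, and the seated horse's axes agree with them
- tray_stand_seat (a point): (mm) where the centre of the stand's grip bar is when the stand is fully seated: tray x -3, y -51, 47 above the table; axes as the tray's, and the seated stand's agree. The two seated grip bars are parallel with 49 between their facing sides: open the fingers only as far as fits there
- horse_grip (a point): (mm) flat wooden horse, a side-view outline 18 thick, lying on the table, about 0.12 kg. Upright grip bar on top: 56 along x, 16 along y, 18 to 66 above the underside; this point is its centre, 42 up. From it, x towards the head, y from feet to back: body x -80 to 48, y -23 to 9; two legs x -80 to -52 and 20 to 48, down to y -46; neck x 12 to 48, y 9 to 29; head x 12 to 74, y 29 to 53
- stand_grip (a point): (mm) the horse's flat wheeled stand, 18 thick, lying on the table, about 0.11 kg: a plank with two wheel discs drawn on top and a block on one long edge that goes between the horse's legs. Upright grip bar on top: 56 along x, 16 along y, 18 to 66 above the underside; this point is its centre, 42 up. From it: plank x -75 to 81, y -16 to 16; block x -43.5 to 21.5, y 16 to 38.5
- gouge_wide: (mm) wide gouge lying on the table: wooden handle 120 x 24 x 24, steel blade 90 long and 20 wide; origin under its middle, x towards the blade
- gouge_narrow: (mm) narrow gouge: the same handle, blade 90 long and 10 wide; origin under its middle, x towards the blade
- mallet: (mm) wooden mallet lying down, 245 long, 60 high; origin under its middle, x towards the head
- spoon: (mm) half-carved wooden spoon, 200 long, 22 high; origin under its middle, x towards the bowl
- stool: (mm) small toy stool standing on four legs, 60 x 60 x 65 high; origin on the table under its centre
- offcut: (mm) plain wooden offcut block 90 x 42 x 30; origin under its centre, x along its length
- brush: (mm) flat brush lying down, 170 long, 16 high; origin under it at the handle's end of the ferrule, x towards the bristles
Mind the look-alikes: they are no part of the job. What is shaped like the part that bears horse_grip but green is not meant.

How it is judged:
By the outcome, as a careful person would: the job done as asked, in the order asked, and still so for the second after the job is handed in, with the robot touching nothing.
It also fails if it takes over 59 s, if anything falls off the work surface, if the arm or the gripper's body presses on something with over 40 N, if the wrist force passes 120 N, or if a joint passes its speed limit or range.

## Working session

There is one attempt and no reset: what is moved stays moved. The work goes in short steps, Python scripts to look and compute and a tool call to move; the robot and the scene stay as the last step left them, time stands still between calls to the robot, and variables do not carry over. Pictures are saved under pics/ and viewed, at most 10 in all, crops included, and the job is handed in when it is done.

Besides the shell and the picture viewer there is one more tool, called after "Emit:" as a command line: name --pt "numbers of a row" for each row, then --argument value for the rest. drive_tool: Moves the arm, as the interface text tells. Its arguments: {"type":"object","properties":{"targets":{"type":"array"},"claw":{"type":"number"},"squeeze":{"type":"number"}},"required":["targets"]}

```bash
mkdir -p pics
cat > h.py <<'E'
import numpy as np, cv2
from station import *
def proj(s,P):
    P=np.atleast_2d(P); T=np.linalg.inv(np.array(s["T"])); c=P@T[:3,:3].T+T[:3,3]
    return np.c_[s["fx"]*c[:,0]/c[:,2]+s["cx"], s["fy"]*c[:,1]/c[:,2]+s["cy"]]
def ray(s,uv,z):
    T=np.array(s["T"]); d=T[:3,:3]@np.array([(uv[0]-s["cx"])/s["fx"],(uv[1]-s["cy"])/s["fy"],1]); o=T[:3,3]
    return o+d*(z-o[2])/d[2]
def save(s,n,crop=None,k=1):
    im=np.array(s["img"])[:,:,::-1]
    if crop: im=im[crop[1]:crop[3],crop[0]:crop[2]]
    cv2.imwrite("pics/"+n,cv2.resize(im,None,fx=k,fy=k,interpolation=cv2.INTER_CUBIC))
E
python3 - <<'E'
from h import *
S={n:snapshot(n) for n in("scene","top")}
for n,s in S.items():
    print(n,np.round(s["T"][:3] if not isinstance(s["T"],list) else s["T"],2).tolist(),s["fx"])
    for q,z in(("horse_grip",42),("stand_grip",42),("tray",0),("tray_horse_seat",47),("tray_stand_seat",47)):
        for r in pinpoint(s,q)[:3]: print(n,q,np.round(r["at"],1),round(r["score"],2),np.round(ray(s,r["at"],z)))
save(S["top"],"t0.png",k=1.5); save(S["scene"],"s0.png",k=1.5)
E
```

```text
scene [[-0.74, 0.41, -0.53, 1299.3], [0.67, 0.43, -0.6, 788.52], [-0.02, -0.81, -0.59, 908.02]] 469.60884163403153
scene horse_grip [206.1 132.2] 0.75 [ 380. -519.   42.]
scene horse_grip [281.8 164.4] 0.73 [ 332. -158.   42.]
scene horse_grip [213.7 154.7] 0.71 [ 461. -369.   42.]
scene stand_grip [269.8 221.7] 0.68 [573.  35.  42.]
scene tray [269.1 225.3] 0.86 [551.   9.   0.]
scene tray_horse_seat [268.6 219.4] 0.8 [573.  29.  47.]
scene tray_horse_seat [320.8 316.1] 0.71 [726. 363.  47.]
scene tray_stand_seat [262.2 205.7] 0.94 [542. -31.  47.]
top [[-0.01, -0.99, 0.15, 373.55], [-1.0, 0.01, -0.03, -54.69], [0.03, -0.15, -0.99, 1083.43]] 365.1537269431641
top horse_grip [273.  264.1] 0.75 [ 342. -144.   42.]
top horse_grip [346.8 221.7] 0.69 [ 459. -360.   42.]
top stand_grip [102.9 196.9] 0.7 [538. 337.  42.]
top tray [212.9 188.8] 0.95 [566.  28.   0.]
top tray [230.  198.3] 0.25 [537. -23.   0.]
top tray_horse_seat [211.5 187.8] 0.56 [561.  29.  47.]
top tray_stand_seat [229.4 194.9] 0.59 [540. -23.  47.]
```

View pics/t0.png

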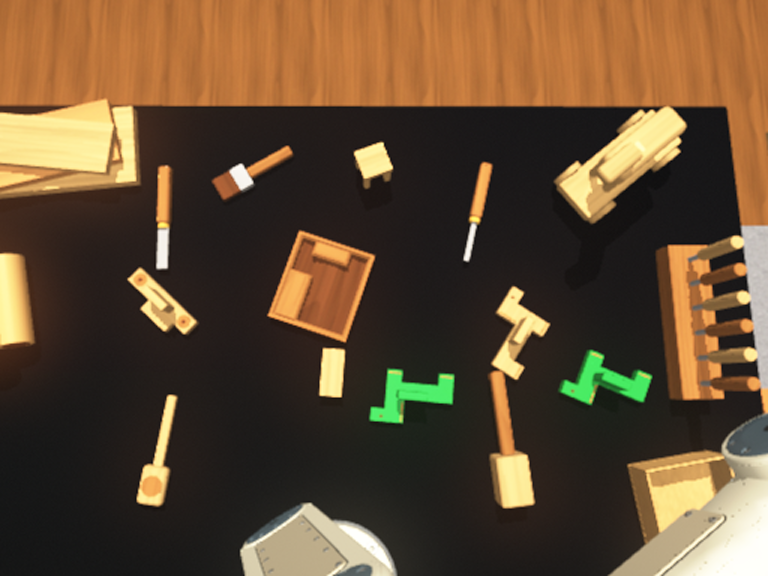

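View pics/s0.png

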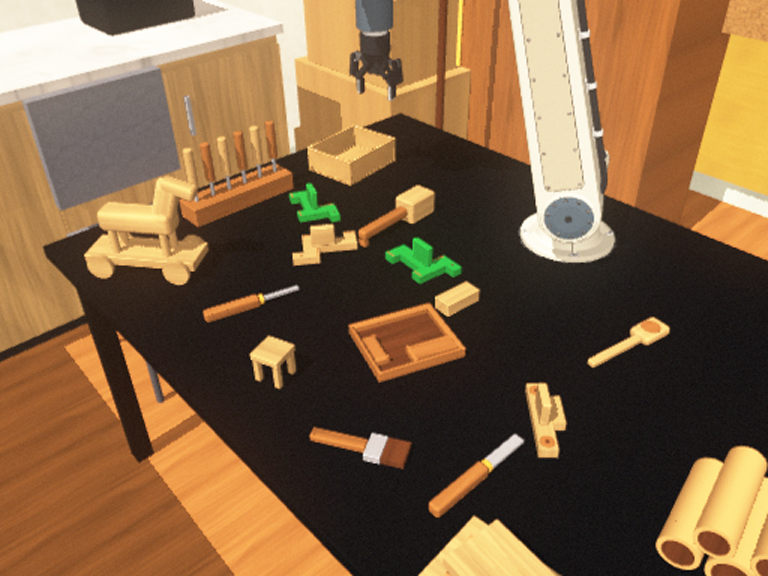

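The top view shows four horse-shaped candidates: wood at (347,222), green at (275,264) and (404,251), and a 3D toy at (415,108). The plain wooden flat plate with a bar at (347,222) is the one meant. The stand is at (107,200). The tray is at (214,190), with its fills on the +y/-x side and the +x end, so its yaw is about -19°. Next I fit silhouettes to get the poses.

```bash
cat > fit.py <<'E'
from h import *
from scipy.optimize import minimize
def box(x0,x1,y0,y1,z0,z1): return np.array([[x,y,z] for x in(x0,x1) for y in(y0,y1) for z in(z0,z1)],float)
# z from underside
HORSE=[box(-80,48,-23,9,0,18),box(-80,-52,-46,-23,0,18),box(20,48,-46,-23,0,18),box(12,48,9,29,0,18),box(12,74,29,53,0,18),box(-28,28,-8,8,18,66)]
STAND=[box(-75,81,-16,16,0,18),box(-43.5,21.5,16,38.5,0,18),box(-28,28,-8,8,18,66)]
TRAY=[box(-90,90,-79,79,0,21)]
def world(m,p,z=0):
    c,s=np.cos(np.radians(p[2])),np.sin(np.radians(p[2]))
    return [b@np.array([[c,s,0],[-s,c,0],[0,0,1]])+[p[0],p[1],z] for b in m]
K=4
def sil(s,m,p,z=0):
    im=np.zeros((384*K,512*K),np.uint8)
    for b in world(m,p,z):
        h=cv2.convexHull(((proj(s,b)+.5)*K).astype(np.float32)); cv2.fillPoly(im,[np.round(h).astype(np.int32)],255)
    return cv2.resize(im,(512,384),interpolation=cv2.INTER_AREA)/255.
def fit(views,m,p0,z=0):
    def cost(p): 
        c=0
        for s,k in views:
            q=sil(s,m,p,z); c+=np.abs(q-k).sum()/k.sum()
        return c
    best=None
    for d in(-8,0,8):
        r=minimize(cost,[p0[0],p0[1],p0[2]+d],method="Nelder-Mead",options=dict(initial_simplex=np.array(p0)+[0,0,d]+np.array([[0,0,0],[8,0,0],[0,8,0],[0,0,6]]),xatol=.05,fatol=1e-4))
        if best is None or r.fun<best.fun: best=r
    return np.round(best.x,1),round(best.fun,3)
def near(s,q,uv,tol=15):
    for r in masks_of(s,q):
        if np.hypot(*(np.array(r["at"])-uv))<tol: return r["mask"].astype(float)
E
python3 - <<'E'
from fit import *
S={n:snapshot(n) for n in("scene","top")}
for name,q,m,P0,z in(("horse","horse_grip",HORSE,[(455,-362,y) for y in(-90,-45,0,45,90,135,180,225)],0),("stand","stand_grip",STAND,[(538,337,y) for y in(30,60,90,210,240,-90)],0),("tray","tray",TRAY,[(560,18,-19)],0)):
    V=[]
    for n,s in S.items():
        k=near(s,q,proj(s,[[P0[0][0],P0[0][1],20]])[0])
        if k is None: print(name,n,"no mask"); continue
        V.append((s,k))
    for V2 in (V,)+tuple([v] for v in V):
        rs=sorted([fit(V2,m,p,z) for p in (P0 if V2 is V else [best[0]])],key=lambda r:r[1])
        if V2 is V: best=rs[0]
        print(name,len(V2),rs[:2])
save(S["top"],"hc.png",(310,180,450,290),5)
E
```

```text
horse 2 [(array([ 463.9, -358.2,  -34.3]), np.float64(0.353)), (array([ 463.9, -358.1,  -34.3]), np.float64(0.356))]
horse 1 [(array([ 463.8, -361.6,  -35. ]), np.float64(0.233))]
horse 1 [(array([ 462.8, -357.5,  -33.7]), np.float64(0.083))]
stand scene no mask
stand 1 [(array([529.9, 332.4,  46.6]), np.float64(0.05)), (array([529.9, 332.4,  46.5]), np.float64(0.051))]
stand 1 [(array([529.9, 332.5,  46.6]), np.float64(0.051))]
tray scene no mask
tray 1 [(array([559. ,  24.6, -19. ]), np.float64(0.028))]
tray 1 [(array([558.6,  24.4, -19.1]), np.float64(0.028))]
```

View pics/hc.png

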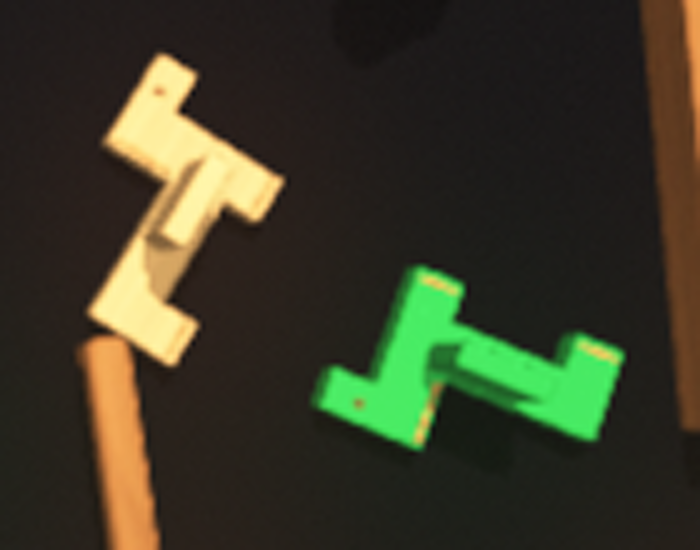

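The crop confirms it: the plain wooden horse, with its bar at crop (190,200), is separate from the green one and just clear of the mallet handle. I'm setting out for it now.

```bash
cat > go.py <<'E'
from h import *
from scipy.spatial.transform import Rotation as Ro
def rel(x,y,zg,yaw):
    st=get_state(); R=Ro.from_euler("xyz",st["orientation"],degrees=True)
    d=R.inv().apply(np.array([x,y,zg+155])-st["eef_pos"])/1000
    y0=st["orientation"][2]; dy=(yaw-y0+90)%180-90
    G=Ro.from_euler("xyz",[180,0,y0+dy],degrees=True); rv=(R.inv()*G).as_rotvec()
    print("t",round(st["time"],2),"pos",np.round(st["eef_pos"],1),"rpy",np.round(st["orientation"],2),"j6",np.round(st["joint_positions"][5],1),"F",np.round(st["force"],1),"w",np.round(st["gripper_width"],3))
    print("shift tool m",np.round(d,4),"turn rad",np.round(rv,4), "rows>=",np.ceil(max(np.linalg.norm(d)/.0417,np.degrees(np.linalg.norm(rv))/7.16)))
E
python3 -c "
from go import *
rel(463,-358.5,100,-34)"
```

```text
t 1.0 pos [ 136.  -532.9  404.7] rpy [ 180.      0.   -165.69] j6 -16.3 F [0.5 0.4 0. ] w 0.999
shift tool m [-0.36    0.0882  0.1497] turn rad [ 1.000e-04 -0.000e+00  8.432e-01] rows>= 10.0
```

Emit:
drive_tool --pt "-0.03 0.00735 0.0125 0 0 0" --pt "-0.03 0.00735 0.0125 0 0 0" --pt "-0.03 0.00735 0.0125 0 0 0" --pt "-0.03 0.00735 0.0125 0 0 0" --pt "-0.03 0.00735 0.0125 0 0 0" --pt "-0.03 0.00735 0.0125 0 0 0" --pt "-0.03 0.00735 0.0125 0 0 0" --pt "-0.03 0.00735 0.0125 0 0 0" --claw 0.06 --squeeze 40

```text
time: 1.67
eef_pos: [355.2, -415.7, 304.3]
orientation: [-180.0, 0.0, -165.7]
force: [0.2, -0.1, 0.1]
gripper_width: 0.704
grasp_force: 0.0
```

Emit:
drive_tool --pt "-0.03 0.00735 0.0125 0 0 0" --pt "-0.03 0.00735 0.0125 0 0 0" --pt "-0.03 0.00735 0.0125 0 0 0" --pt "-0.03 0.00735 0.0125 0 0 0" --pt "0 0 0 0 0 0.1205" --pt "0 0 0 0 0 0.1205" --pt "0 0 0 0 0 0.1205" --pt "0 0 0 0 0 0.1205"

```text
time: 2.33
eef_pos: [463.3, -358.3, 254.4]
orientation: [-180.0, -0.0, 166.4]
force: [-0.3, 0.7, 0.6]
gripper_width: 0.7
grasp_force: 0.0
```

Emit:
drive_tool --pt "0 0 0 0 0 0.1205" --pt "0 0 0 0 0 0.1205" --pt "0 0 0 0 0 0.1205" --pt "0 0 0 0 0 0" --pt "0 0 0 0 0 0"

```text
time: 2.75
eef_pos: [463.0, -358.5, 254.7]
orientation: [-180.0, 0.0, 146.2]
force: [-1.2, -0.1, 0.4]
gripper_width: 0.702
grasp_force: 0.0
```

```bash
python3 -c "
from go import *
rel(463,-358.5,42,-34)
s=snapshot('scene');c=proj(s,[[463,-358.5,60]])[0].astype(int);save(s,'s1.png',(c[0]-65,c[1]-50,c[0]+65,c[1]+40),6)"
```

```text
t 2.75 pos [ 463.  -358.5  254.7] rpy [-180.      0.    146.19] j6 -101.4 F [-1.2 -0.1  0.4] w 0.702
shift tool m [ 0.     -0.      0.0577] turn rad [-0.      0.      0.0034] rows>= 2.0
```

View pics/s1.png

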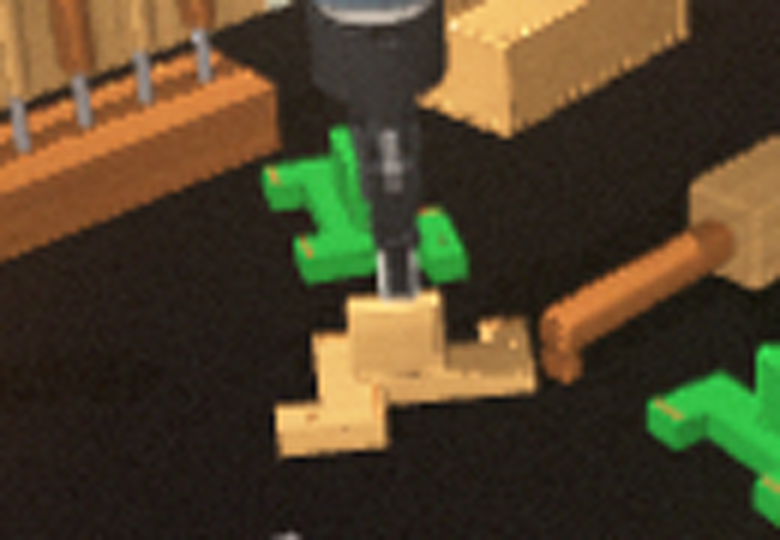

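The gripper at crop (397,270) hangs centred over the wooden horse's bar (348–442, 295). I descend and grip.

Emit:
drive_tool --pt "0 0 0.0145 0 0 0.0034" --pt "0 0 0.0145 0 0 0" --pt "0 0 0.0145 0 0 0" --pt "0 0 0.0145 0 0 0" --pt "0 0 0 0 0 0"

```text
time: 3.22
eef_pos: [461.9, -357.8, 193.7]
orientation: [-180.0, -0.3, 145.9]
force: [-0.1, 0.8, -0.6]
gripper_width: 0.702
grasp_force: 0.0
```

Emit:
drive_tool --pt "0 0 0 0 0 0" --pt "0 0 0 0 0 0" --pt "0 0 0 0 0 0" --pt "0 0 0 0 0 0" --pt "0 0 0 0 0 0" --pt "0 0 0 0 0 0" --claw 0.005 --squeeze 50

```text
time: 3.72
eef_pos: [463.5, -358.7, 198.0]
orientation: [180.0, 0.1, 145.8]
force: [0.1, 1.3, 6.0]
gripper_width: 0.181
grasp_force: 49.8
```

```bash
python3 -c "
from go import *
st=get_state();print(st['grasp_force'],st['gripper_width'])
p=st['eef_pos'];rel(p[0],p[1],140,-19)"
```

```text
49.75573003292084 0.18058304854467444
t 3.72 pos [ 463.5 -358.7  198. ] rpy [1.8000e+02 1.4000e-01 1.4582e+02] j6 -101.7 F [0.1 1.3 6. ] w 0.181
shift tool m [-0.0002  0.     -0.097 ] turn rad [-2.000e-04  2.400e-03 -2.649e-01] rows>= 3.0
```

Emit:
drive_tool --pt "0 0 -0.008 0 0 0" --pt "0 0 -0.017 0 0 0" --pt "0 0 -0.018 0 0 -0.066" --pt "0 0 -0.018 0 0 -0.066" --pt "0 0 -0.018 0 0 -0.066" --pt "0 0 -0.018 0 0 -0.067" --pt "0 0 0 0 0 0" --pt "0 0 0 0 0 0"

```text
time: 4.38
eef_pos: [463.0, -358.4, 294.4]
orientation: [180.0, 0.1, 160.9]
force: [0.4, 0.3, -1.8]
gripper_width: 0.179
grasp_force: 48.9
```

```bash
cat > plan.py <<'E'
from go import *
c,s=np.cos(np.radians(-19)),np.sin(np.radians(-19))
def seat(x,y): return 559+c*x-s*y, 24.5+s*x+c*y
E
python3 -c "
from plan import *
h=seat(2,14);print('h',h,'s',seat(-3,-51));rel(*h,140,-19)"
```

```text
h (np.float64(565.4489913135988), np.float64(37.08612374947612)) s (np.float64(539.559468395887), np.float64(-22.744742892193692))
t 4.38 pos [ 463.  -358.4  294.4] rpy [1.7998e+02 9.0000e-02 1.6089e+02] j6 -86.6 F [ 0.4  0.3 -1.8] w 0.179
shift tool m [ 0.0326  0.4072 -0.0005] turn rad [ 0.0004  0.0016 -0.0019] rows>= 10.0
```

Emit:
drive_tool --pt "0.0012 0.0145 0 0 0 0" --pt "0.0022 0.0275 0 0 0 0" --pt "0.0024 0.0305 0 0 0 0" --pt "0.0024 0.0305 0 0 0 0" --pt "0.0024 0.0305 0 0 0 0" --pt "0.0024 0.0305 0 0 0 0" --pt "0.0024 0.0305 0 0 0 0" --pt "0.0024 0.0305 0 0 0 0"

```text
time: 5.05
eef_pos: [519.1, -138.4, 292.1]
orientation: [-180.0, -0.2, 160.9]
force: [1.0, 0.9, -1.8]
gripper_width: 0.181
grasp_force: 48.9
```

Emit:
drive_tool --pt "0.0024 0.0305 0 0 0 0" --pt "0.0024 0.0305 0 0 0 0" --pt "0.0024 0.0305 0 0 0 0" --pt "0.0024 0.0305 0 0 0 0" --pt "0.0024 0.0305 0 0 0 0" --pt "0.0024 0.0305 0 0 0 0" --pt "0.0022 0.0275 0 0 0 0" --pt "0 0 0 0 0 0"

```text
time: 5.72
eef_pos: [572.9, 68.5, 291.6]
orientation: [-180.0, -0.1, 161.1]
force: [0.7, -0.8, -1.5]
gripper_width: 0.183
grasp_force: 49.1
```

Run:
```python
from plan import *
from fit import *
h=seat(2,14); rel(*h,140,-19)
st=get_state(); p=st["eef_pos"]
S=[snapshot("scene"),snapshot("top")]
z=p[2]-155-42
V=[]
for i,s in enumerate(S):
    k=near(s,"horse_grip",proj(s,[[p[0],p[1],z+9]])[0],25)
    if k is None: print("none",i); continue
    print(i,k.sum(),sil(s,HORSE,(p[0],p[1],-19),z).sum())
    print(fit([(s,k)],HORSE,(p[0],p[1],-19),z))
save(S[0],"s2.png",(190,110,350,230),5)
```

```text
t 5.72 pos [572.9  68.5 291.6] rpy [-1.7998e+02 -1.4000e-01  1.6108e+02] j6 -131.2 F [ 0.7 -0.8 -1.5] w 0.183
shift tool m [-0.0032 -0.0321 -0.0034] turn rad [-0.0003 -0.0024  0.0013] rows>= 1.0
0 947.0 1170.9137254901962
(array([577.1,  70.9, -19.5]), np.float64(0.261))
1 537.0 1188.1372549019607
(array([571.8,  66.6, -20.4]), np.float64(1.25))
```

View pics/s2.png

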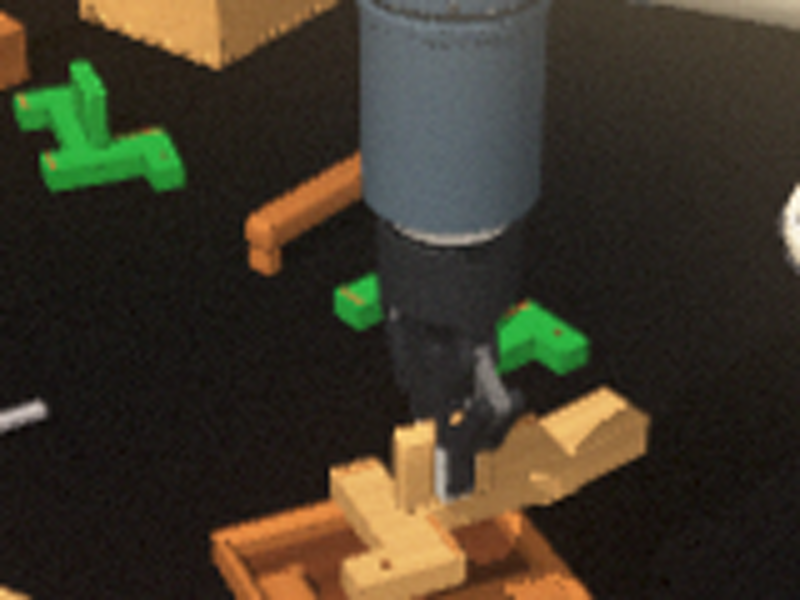

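I overshot by 32 mm because my rows summed to too much. I'll correct that, lower to just above the rim, and check how the horse sits in the fingers with the gripper region masked out.

Emit:
drive_tool --pt "-0.0016 -0.016 0 0 0 0.0013" --pt "-0.0016 -0.016 0 0 0 0" --pt "0 0 0.013 0 0 0" --pt "0 0 0.017 0 0 0" --pt "0 0 0.017 0 0 0" --pt "0 0 0.012 0 0 0" --pt "0 0 0 0 0 0" --pt "0 0 0 0 0 0"

```text
time: 6.58
eef_pos: [564.6, 31.6, 234.6]
orientation: [-179.9, -0.1, 160.8]
force: [-0.5, -0.3, -0.1]
gripper_width: 0.18
grasp_force: 49.2
```

```bash
cat > hold.py <<'E'
from plan import *
import fit as F
from fit import *
def grip_ign(s,p,yaw):
    g=p[2]-155
    m=[box(-14,14,-32,32,g-22,g+60),box(-48,48,-45,45,g+50,g+170),box(-70,70,-70,70,g+150,g+330)]
    q=np.zeros((384,512))
    for b in m: q=np.maximum(q,sil(s,[b],(p[0],p[1],yaw),0))
    return q>0
def held(q,M,yaw):
    st=get_state(); p=st["eef_pos"]; z=p[2]-155-42
    for n in("scene","top"):
        s=snapshot(n); ig=grip_ign(s,p,yaw); w=1-ig.astype(float)
        exp=sil(s,M,(p[0],p[1],yaw),z)
        ks=[r["mask"]*w for r in masks_of(s,q)]
        if not ks: print(n,"none"); continue
        k=max(ks,key=lambda k:(k*exp).sum())
        if (k*exp).sum()<100: print(n,"weak",(k*exp).sum()); continue
        f=lambda x:np.abs(sil(s,M,x,z)*w-k).sum()/k.sum()
        r=minimize(f,[p[0],p[1],yaw],method="Nelder-Mead",options=dict(initial_simplex=np.array([p[0],p[1],yaw])+[[0,0,0],[6,0,0],[0,6,0],[0,0,4]]))
        # 1-D along the bar
        a=np.radians(yaw); D=np.arange(-8,8.1,.5); C=[f([p[0]+d*np.cos(a),p[1]+d*np.sin(a),yaw]) for d in D]
        print(n,int(k.sum()),"3D off",np.round(r.x-[p[0],p[1],yaw],1),round(r.fun,3),"along bar",D[np.argmin(C)],round(min(C),3),"at0",round(C[16],3))
E
python3 -c "
from hold import *
rel(*seat(2,14),47,-19); held('horse_grip',HORSE,-19)"
```

```text
t 6.58 pos [564.6  31.6 234.6] rpy [-1.7993e+02 -5.0000e-02  1.6080e+02] j6 -128.3 F [-0.5 -0.3 -0.1] w 0.18
shift tool m [0.001  0.0055 0.0326] turn rad [-0.0011 -0.001  -0.0035] rows>= 1.0
scene 683 3D off [ 3.7  1.5 -0.2] 0.061 along bar 2.0 0.086 at0 0.111
top 173 3D off [ 2.1  2.3 -0.3] 0.09 along bar 1.5 0.181 at0 0.211
```

```bash
python3 -c "
from hold import *
x,y=seat(2,14);rel(x-2,y-1,62,-19)
s=snapshot('top')
for n in ('scene',):
  s=snapshot(n);k=[r for r in masks_of(s,'tray')]
  print([(r['at'],round(r['score'],2),r['mask'].sum()) for r in k])
"
```

```text
t 6.78 pos [565.4  32.8 235.9] rpy [1.7994e+02 1.0000e-01 1.6087e+02] j6 -128.3 F [-0.1 -0.4 -1.3] w 0.181
shift tool m [0.0029 0.0025 0.0189] turn rad [ 0.0011  0.0018 -0.0022] rows>= 1.0
[([271.4, 233.5], 0.78, np.int64(1499))]
```

Emit:
drive_tool --pt "0.0029 0.0027 0 0 0 -0.002" --pt "0 0 0.006 0 0 0" --pt "0 0 0.007 0 0 0" --pt "0 0 0.006 0 0 0" --pt "0 0 0 0 0 0" --pt "0 0 0 0 0 0" --pt "0 0 0 0 0 0"

```text
time: 7.52
eef_pos: [563.6, 36.6, 215.6]
orientation: [180.0, 0.0, 161.0]
force: [3.5, -1.1, -3.1]
gripper_width: 0.181
grasp_force: 49.0
```

```bash
python3 -c "
from hold import *
x,y=seat(2,14);rel(x-1.7,y-.7,47,-19);held('horse_grip',HORSE,-19)"
```

```text
t 7.52 pos [563.6  36.6 215.6] rpy [1.8000e+02 4.0000e-02 1.6102e+02] j6 -128.6 F [ 3.5 -1.1 -3.1] w 0.181
shift tool m [-0.0002 -0.0002  0.0136] turn rad [0.     0.0007 0.0003] rows>= 1.0
scene 661 3D off [ 3.2 -0.3  0.1] 0.083 along bar 3.5 0.089 at0 0.132
top 166 3D off [0.9 2.5 0.1] 0.096 along bar -0.5 0.126 at0 0.128
```

Emit:
drive_tool --pt "0 0 0.002 0 0 0" --pt "0 0 0.002 0 0 0" --pt "0 0 0.002 0 0 0" --pt "0 0 0.002 0 0 0" --pt "0 0 0 0 0 0"

```text
time: 8.13
eef_pos: [563.8, 36.7, 207.8]
orientation: [180.0, 0.1, 161.0]
force: [5.8, -1.8, -1.8]
gripper_width: 0.182
grasp_force: 49.3
```

Emit:
drive_tool --pt "-0.0015 0 0 0 0 0" --pt "0 0 0.002 0 0 0" --pt "0 0 0.002 0 0 0" --pt "0 0 0.001 0 0 0" --pt "0 0 0 0 0 0"

```text
time: 8.55
eef_pos: [564.3, 36.2, 202.9]
orientation: [-180.0, -0.0, 161.0]
force: [0.1, -0.0, 4.2]
gripper_width: 0.184
grasp_force: 50.2
```

It is seated: I gripped it at TCP z 198 on the table, and 203 on the tray's 5 mm floor matches that. I release, rise and take one look.

Emit:
drive_tool --pt "0 0 0 0 0 0" --pt "0 0 0 0 0 0" --pt "0 0 0 0 0 0" --pt "0 0 0 0 0 0" --claw 0.045

```text
time: 8.88
eef_pos: [564.2, 36.2, 202.2]
orientation: [-180.0, -0.1, 161.0]
force: [0.3, -0.5, 0.9]
gripper_width: 0.525
grasp_force: 0.0
```

Emit:
drive_tool --pt "0 0 -0.01 0 0 0" --pt "0 0 -0.02 0 0 0" --pt "0 0 -0.03 0 0 0" --pt "0 0 -0.03 0 0 0" --pt "0 0 -0.01 0 0 0" --pt "0 0 0 0 0 0" --pt "0 0 0 0 0 0"

```text
time: 9.47
eef_pos: [564.5, 36.2, 303.4]
orientation: [179.9, 0.1, 161.0]
force: [-0.1, -0.9, -1.1]
gripper_width: 0.529
grasp_force: 0.0
```

```bash
python3 -c "
from go import *
rel(530,332.5,147,46.6)"
```

```text
t 9.47 pos [564.5  36.2 303.4] rpy [1.7993e+02 5.0000e-02 1.6100e+02] j6 -128.5 F [-0.1 -0.9 -1.1] w 0.529
shift tool m [0.1291 0.2689 0.0016] turn rad [ 6.0000e-04  1.5000e-03 -1.1449e+00] rows>= 10.0
```

Emit:
drive_tool --pt "0.0143 0.0299 0 0 0 0" --pt "0.0143 0.0299 0 0 0 0" --pt "0.0143 0.0299 0 0 0 0" --pt "0.0143 0.0299 0 0 0 0" --pt "0.0143 0.0299 0 0 0 0" --pt "0.0143 0.0299 0 0 0 0" --pt "0.0143 0.0299 0 0 0 0" --pt "0.0143 0.0299 0 0 0 0" --claw 0.06

```text
time: 10.13
eef_pos: [533.4, 300.9, 301.0]
orientation: [-179.8, -0.1, 161.0]
force: [0.8, 0.9, 0.3]
gripper_width: 0.701
grasp_force: 0.0
```

Emit:
drive_tool --pt "0.0074 0.0149 0 0 0 0" --pt "0.0073 0.0148 0 0 0 0" --pt "0 0 0 0 0 -0.1145" --pt "0 0 0 0 0 -0.1145" --pt "0 0 0 0 0 -0.1145" --pt "0 0 0 0 0 -0.1145" --pt "0 0 0 0 0 -0.1145" --pt "0 0 0 0 0 -0.1145"

```text
time: 10.8
eef_pos: [530.1, 331.8, 301.8]
orientation: [-180.0, -0.1, -159.4]
force: [-0.0, -0.6, 0.4]
gripper_width: 0.707
grasp_force: 0.0
```

Emit:
drive_tool --pt "0 0 0 0 0 -0.1145" --pt "0 0 0 0 0 -0.1145" --pt "0 0 0 0 0 -0.1145" --pt "0 0 0 0 0 -0.1145" --pt "0 0 0 0 0 0" --pt "0 0 0 0 0 0" --pt "0 0 0 0 0 0"

```text
time: 11.38
eef_pos: [530.1, 332.1, 302.3]
orientation: [180.0, -0.1, -133.6]
force: [0.4, 0.0, 0.0]
gripper_width: 0.705
grasp_force: 0.0
```

Run:
```python
from hold import *
rel(530,332.5,43,46.6)
S=snapshot("scene")
T=snapshot("top")
for s,q,M,p0,z in((S,"stand_grip",STAND,(530,332.5,46.6),0),(S,"horse_grip",HORSE,(*seat(2,14),-19),5),(T,"horse_grip",HORSE,(*seat(2,14),-19),5)):
    k=near(s,q,proj(s,[[p0[0],p0[1],20]])[0],25)
    print(q,p0,None if k is None else fit([(s,k)],M,p0,z))
im=S["img"]; save(S,"s3.png",(215,170,415,320),4)
```

```text
t 11.38 pos [530.1 332.1 302.3] rpy [ 1.800e+02 -5.000e-02 -1.336e+02] j6 -90.0 F [0.4 0.  0. ] w 0.705
shift tool m [-0.0003  0.0003  0.1043] turn rad [ 0.     -0.0009 -0.0035] rows>= 3.0
stand_grip (530, 332.5, 46.6) (array([533. , 330. ,  46.4]), np.float64(0.067))
horse_grip (np.float64(565.4489913135988), np.float64(37.08612374947612), -19) (array([563.7,  31.6, -16.1]), np.float64(0.187))
horse_grip (np.float64(565.4489913135988), np.float64(37.08612374947612), -19) (array([564.5,  38.1, -18.9]), np.float64(0.057))
```

View pics/s3.png

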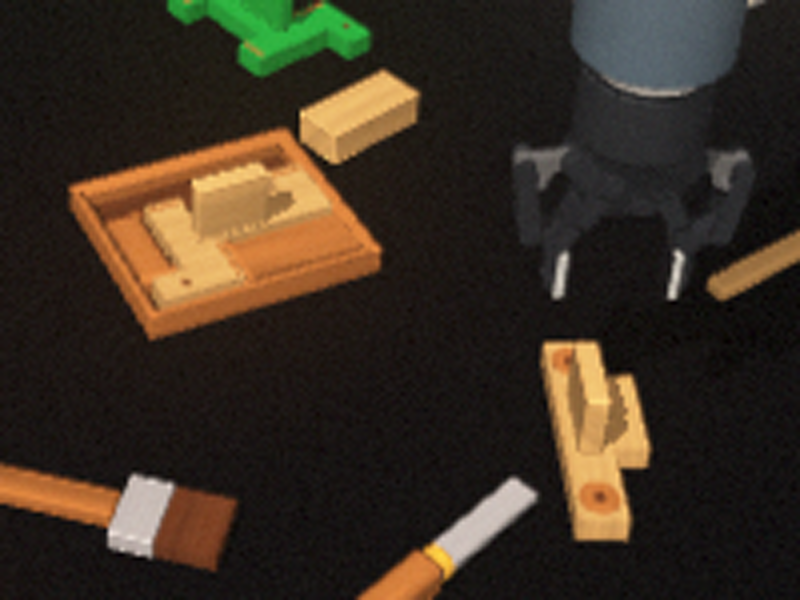

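The horse lies flat in the pocket at crop (240,220). The gripper stands over the stand's bar at (590,400). I descend and grip.

Emit:
drive_tool --pt "-0.0004 0.001 0.02 0 0 -0.0035" --pt "0 0 0.03 0 0 0" --pt "0 0 0.025 0 0 0" --pt "0 0 0.02 0 0 0" --pt "0 0 0.0095 0 0 0" --pt "0 0 0 0 0 0" --pt "0 0 0 0 0 0"

```text
time: 12.22
eef_pos: [529.9, 333.6, 198.7]
orientation: [-180.0, 0.0, -133.2]
force: [0.4, -0.2, 1.5]
gripper_width: 0.703
grasp_force: 0.0
```

Emit:
drive_tool --pt "0 0 0 0 0 0" --pt "0 0 0 0 0 0" --pt "0 0 0 0 0 0" --pt "0 0 0 0 0 0" --pt "0 0 0 0 0 0" --pt "0 0 0 0 0 0" --pt "0 0 0 0 0 0" --claw 0.005

```text
time: 12.8
eef_pos: [529.9, 333.7, 199.5]
orientation: [-180.0, 0.1, -133.2]
force: [-1.2, 0.2, 6.2]
gripper_width: 0.184
grasp_force: 50.1
```

Emit:
drive_tool --pt "0 0 -0.01 0 0 0" --pt "0 0 -0.02 0 0 0" --pt "0 0 -0.03 0 0 0" --pt "0 0 -0.03 0 0 0" --pt "0 0 -0.01 0 0 0" --pt "0 0 0 0 0 0.1145" --pt "0 0 0 0 0 0.1145" --pt "0 0 0 0 0 0.1145"

```text
time: 13.47
eef_pos: [529.3, 333.3, 298.4]
orientation: [180.0, -0.0, -153.2]
force: [0.4, 0.2, -0.9]
gripper_width: 0.18
grasp_force: 49.1
```

Emit:
drive_tool --pt "0 0 0 0 0 0.1145" --pt "0 0 0 0 0 0.1145" --pt "0 0 0 0 0 0.1145" --pt "0 0 0 0 0 0.1145" --pt "0 0 0 0 0 0.1145" --pt "0 0 0 0 0 0.1145" --pt "0 0 0 0 0 0.1145" --pt "0 0 0 0 0 0"

```text
time: 14.13
eef_pos: [529.4, 333.3, 298.0]
orientation: [-180.0, -0.0, 161.0]
force: [0.3, -0.9, -1.4]
gripper_width: 0.179
grasp_force: 49.1
```

```bash
python3 -c "
from hold import *
s=snapshot('top')
rel(*seat(-3,-51),147,-19);held('stand_grip',STAND,-19)"
```

```text
t 14.18 pos [529.4 333.3 298. ] rpy [-1.7997e+02 -3.0000e-02  1.6133e+02] j6 -155.1 F [ 0.2 -0.1 -1.4] w 0.179
shift tool m [-0.1236 -0.3341 -0.0038] turn rad [-0.0005 -0.0006  0.0057] rows>= 9.0
scene 807 3D off [2.1 2.9 1.5] 0.073 along bar 0.0 0.174 at0 0.174
top 273 3D off [-3.9  2.2  0.7] 0.067 along bar -4.0 0.087 at0 0.208
```

Emit:
drive_tool --pt "-0.0056 -0.0152 0 0 0 0.0057" --pt "-0.0112 -0.0304 0 0 0 0" --pt "-0.0112 -0.0304 0 0 0 0" --pt "-0.0112 -0.0304 0 0 0 0" --pt "-0.0112 -0.0304 0 0 0 0" --pt "-0.0112 -0.0304 0 0 0 0" --pt "-0.0112 -0.0304 0 0 0 0" --pt "-0.0112 -0.0304 0 0 0 0"

```text
time: 15.05
eef_pos: [533.9, 88.5, 298.4]
orientation: [180.0, 0.0, 161.0]
force: [0.2, -0.2, -2.0]
gripper_width: 0.18
grasp_force: 49.1
```

Emit:
drive_tool --pt "-0.0112 -0.0304 0 0 0 0" --pt "-0.0112 -0.0304 0 0 0 0" --pt "-0.0112 -0.0304 0 0 0 0" --pt "-0.0056 -0.0149 0 0 0 0" --pt "0 0 0 0 0 0" --pt "0 0 0 0 0 0" --pt "0 0 0 0 0 0" --pt "0 0 0 0 0 0"

```text
time: 15.72
eef_pos: [536.6, -22.0, 298.2]
orientation: [180.0, 0.0, 161.0]
force: [0.4, 0.1, -1.1]
gripper_width: 0.178
grasp_force: 49.1
```

Emit:
drive_tool --pt "0 0 0.01 0 0 0" --pt "0 0 0.015 0 0 0" --pt "0 0 0.02 0 0 0" --pt "0 0 0.013 0 0 0" --pt "0 0 0 0 0 0" --pt "0 0 0 0 0 0" --pt "0 0 0 0 0 0"

```text
time: 16.3
eef_pos: [537.1, -22.2, 240.8]
orientation: [180.0, 0.1, 160.9]
force: [0.5, -0.9, -0.5]
gripper_width: 0.182
grasp_force: 49.1
```

```bash
python3 -c "
from hold import *
rel(*seat(-3,-51),49.5,-19);held('stand_grip',STAND,-19)
s=snapshot('scene');save(s,'s4.png',(190,130,350,250),5)"
```

```text
t 16.3 pos [537.1 -22.2 240.8] rpy [1.7999e+02 7.0000e-02 1.6094e+02] j6 -123.4 F [ 0.5 -0.9 -0.5] w 0.182
shift tool m [-0.0025  0.0003  0.0363] turn rad [ 0.0002  0.0012 -0.001 ] rows>= 1.0
scene 515 3D off [1.6 1.9 2.1] 0.187 along bar -1.0 0.223 at0 0.24
top weak 82.74509803921569
```

View pics/s4.png

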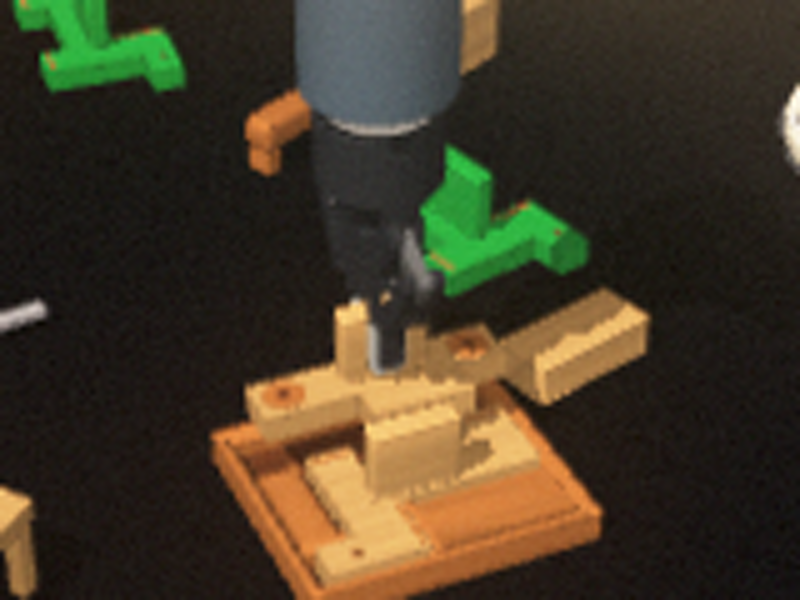

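The stand hangs over its half of the pocket at crop (360,380), with its block clear between the horse's legs. I shift 3 mm and start in.

Emit:
drive_tool --pt "-0.0033 0.0003 0 0 0 -0.001" --pt "0 0 0.007 0 0 0" --pt "0 0 0.007 0 0 0" --pt "0 0 0.005 0 0 0" --pt "0 0 0 0 0 0" --pt "0 0 0 0 0 0" --pt "0 0 0 0 0 0"

```text
time: 17.13
eef_pos: [540.0, -23.4, 221.2]
orientation: [-180.0, 0.0, 160.9]
force: [0.3, -0.8, -1.9]
gripper_width: 0.176
grasp_force: 49.1
```

Emit:
drive_tool --pt "0 0 0.002 0 0 0" --pt "0 0 0.002 0 0 0" --pt "0 0 0.001 0 0 0" --pt "0 0 0 0 0 0" --pt "0 0 0 0 0 0"

```text
time: 17.55
eef_pos: [540.0, -23.4, 216.3]
orientation: [180.0, 0.0, 160.9]
force: [0.6, -0.4, -0.6]
gripper_width: 0.182
grasp_force: 49.3
```

No contact force so far; the underside is at about 17 mm, inside the flare.

Emit:
drive_tool --pt "0 0 0.002 0 0 0" --pt "0 0 0.002 0 0 0" --pt "0 0 0 0 0 0" --pt "0 0 0 0 0 0"

```text
time: 17.88
eef_pos: [540.8, -23.5, 212.8]
orientation: [180.0, 0.2, 161.0]
force: [3.9, -2.5, 0.8]
gripper_width: 0.182
grasp_force: 49.3
```

Emit:
drive_tool --pt "0 0 0.002 0 0 0" --pt "0 0 0.001 0 0 0" --pt "0 0 0 0 0 0" --pt "0 0 0 0 0 0"

```text
time: 18.22
eef_pos: [540.8, -23.4, 209.6]
orientation: [180.0, 0.2, 161.0]
force: [5.3, -2.0, 0.1]
gripper_width: 0.179
grasp_force: 49.4
```

Light sideways contact of 5 N along the bar; I ease 1.5 mm that way and continue.

Emit:
drive_tool --pt "-0.0015 0 0 0 0 0" --pt "0 0 0.002 0 0 0" --pt "0 0 0.002 0 0 0" --pt "0 0 0 0 0 0" --pt "0 0 0 0 0 0"

```text
time: 18.63
eef_pos: [541.2, -23.8, 204.7]
orientation: [-180.0, -0.0, 160.9]
force: [3.4, -0.8, -1.5]
gripper_width: 0.179
grasp_force: 48.9
```

Emit:
drive_tool --pt "0 0 0.0015 0 0 0" --pt "0 0 0 0 0 0" --pt "0 0 0 0 0 0"

```text
time: 18.88
eef_pos: [541.0, -23.8, 204.4]
orientation: [-180.0, -0.0, 161.0]
force: [-1.7, 1.0, 6.5]
gripper_width: 0.185
grasp_force: 50.2
```

Floor reached at TCP z 204.4 (expected 204.5). I open to 40 mm, which fits between the bars, then rise and check.

Emit:
drive_tool --pt "0 0 0 0 0 0" --pt "0 0 0 0 0 0" --pt "0 0 0 0 0 0" --pt "0 0 0 0 0 0" --claw 0.04

```text
time: 19.22
eef_pos: [540.8, -23.9, 203.2]
orientation: [-180.0, -0.1, 160.9]
force: [-0.2, -1.3, 0.5]
gripper_width: 0.466
grasp_force: 0.0
```

Emit:
drive_tool --pt "0 0 -0.005 0 0 0" --pt "0 0 -0.02 0 0 0" --pt "0 0 -0.03 0 0 0" --pt "0 0 -0.03 0 0 0" --pt "0 0 -0.02 0 0 0" --pt "0 0 0 0 0 0"

```text
time: 19.72
eef_pos: [542.6, -23.9, 314.1]
orientation: [179.8, 0.5, 161.0]
force: [0.3, -0.0, -0.5]
gripper_width: 0.465
grasp_force: 0.0
```

Emit:
drive_tool --pt "0 0.03 -0.01 0 0 0" --pt "0 0.03 -0.01 0 0 0" --pt "0 0.03 -0.01 0 0 0" --pt "0 0.03 -0.01 0 0 0" --pt "0 0.03 0 0 0 0" --pt "0 0.02 0 0 0 0" --pt "0 0 0 0 0 0" --pt "0 0 0 0 0 0"

```text
time: 20.38
eef_pos: [596.8, 137.8, 347.9]
orientation: [-179.9, -0.1, 161.0]
force: [0.2, -1.4, -0.2]
gripper_width: 0.469
grasp_force: 0.0
```

```bash
python3 -c "
from hold import *
s=snapshot('scene');t=snapshot('top')
for q,M,p,z in(('stand_grip',STAND,seat(-3,-51),5),('horse_grip',HORSE,seat(2,14),5)):
  k=near(t,q,proj(t,[[*p,20]])[0],25);print(q,np.round(p,1),None if k is None else fit([(t,k)],M,(*p,-19),z))
a=np.array(s['img'])[170:275,190:350];b=np.array(t['img'])[145:240,160:270]
b=cv2.resize(b,(int(110*3.6),int(95*3.6)),interpolation=2);a=cv2.resize(a,(400,262),interpolation=2)
a=cv2.resize(np.array(s['img'])[180:260,220:320],(400,320),interpolation=2)
im=np.zeros((342,800,3),np.uint8);im[:320,:400]=a;im[:b.shape[0],400:400+b.shape[1]]=b
cv2.imwrite('pics/end.png',im[:,:,::-1])"
```

```text
stand_grip [539.6 -22.7] (array([538.4, -20.8, -19.2]), np.float64(0.08))
horse_grip [565.4  37.1] (array([565. ,  37. , -20.7]), np.float64(0.079))
```

View pics/end.png

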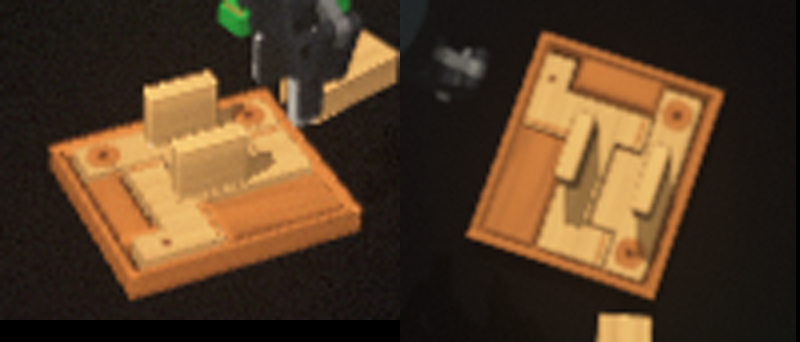

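Both plates lie flat in the pocket, horse at (210,190) and stand at (170,130) in the left half, level and below the rim, with the robot clear of them. I'm handing in.

```bash
python3 -c "
from station import *
print(hand_in())"
```

```text
the job is handed in; nothing more can be done
None
```

The wooden horse and its stand both lie flat on the tray floor, the stand's block between the horse's legs; I handed the job in after about 20 s of robot time, without touching the tools or other carvings.

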